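# Load the sharpening machine's wheel rack in reverse order

### The job

Move the four grinding-wheel arbors one at a time from the storage rack (plywood plate) to the machine rack (steel plate), reversing their order: start with the arbor next to the storage rack's red block and work along the row, putting the first in the pocket farthest from the machine rack's red block, each next one in the next pocket towards it, so that the last ends up beside the red block. Keep the arbors upright, lower each gently into its pocket rather than dropping it, and leave all four standing flat in their pockets, released and still.

Things in the scene. Friction and masses are not known exactly. Their poses are not given: they have to be found in the camera images.
- green_center (a point): arbor with green grip sleeve and green wheel, upright, 84 mm tall, under 0.45 kg. From below: steel flange 44 mm dia, 8 thick; wheel up to 56 dia, 13 to 24 mm up; round sleeve 26 dia from 24 mm up to the top. Point: its centre, 42 mm above its underside; z up its axis. Starts in the storage rack (plywood plate, row of 4 black pockets 80 mm apart, like the seats), arbors in random order.
- blue_center (a point): arbor with blue grip sleeve and blue wheel, upright, 84 mm tall, under 0.45 kg. From below: steel flange 44 mm dia, 8 thick; wheel up to 56 dia, 13 to 24 mm up; round sleeve 26 dia from 24 mm up to the top. Point: its centre, 42 mm above its underside; z up its axis. Starts in the storage rack (plywood plate, row of 4 black pockets 80 mm apart, like the seats), arbors in random order.
- yellow_center (a point): arbor with yellow grip sleeve and yellow wheel, upright, 84 mm tall, under 0.45 kg. From below: steel flange 44 mm dia, 8 thick; wheel up to 56 dia, 13 to 24 mm up; round sleeve 26 dia from 24 mm up to the top. Point: its centre, 42 mm above its underside; z up its axis. Starts in the storage rack (plywood plate, row of 4 black pockets 80 mm apart, like the seats), arbors in random order.
- white_center (a point): arbor with white grip sleeve and white wheel, upright, 84 mm tall, under 0.45 kg. From below: steel flange 44 mm dia, 8 thick; wheel up to 56 dia, 13 to 24 mm up; round sleeve 26 dia from 24 mm up to the top. Point: its centre, 42 mm above its underside; z up its axis. Starts in the storage rack (plywood plate, row of 4 black pockets 80 mm apart, like the seats), arbors in random order.
- seat1: one of 4 identical grey pockets in a row, 80 mm apart, on the machine rack (dark steel plate); numbers are in random order: tell them by distance from machine_red. Fixed round cup, 72 mm outside, 60 inside; floor 4 mm, lip 9 mm above its underside. Origin: centre of underside, 12 mm above the bench; an arbor stands on its floor, 16 mm above the bench.
- seat2: one of 4 identical grey pockets in a row, 80 mm apart, on the machine rack (dark steel plate); numbers are in random order: tell them by distance from machine_red. Fixed round cup, 72 mm outside, 60 inside; floor 4 mm, lip 9 mm above its underside. Origin: centre of underside, 12 mm above the bench; an arbor stands on its floor, 16 mm above the bench.
- seat3: one of 4 identical grey pockets in a row, 80 mm apart, on the machine rack (dark steel plate); numbers are in random order: tell them by distance from machine_red. Fixed round cup, 72 mm outside, 60 inside; floor 4 mm, lip 9 mm above its underside. Origin: centre of underside, 12 mm above the bench; an arbor stands on its floor, 16 mm above the bench.
- seat4: one of 4 identical grey pockets in a row, 80 mm apart, on the machine rack (dark steel plate); numbers are in random order: tell them by distance from machine_red. Fixed round cup, 72 mm outside, 60 inside; floor 4 mm, lip 9 mm above its underside. Origin: centre of underside, 12 mm above the bench; an arbor stands on its floor, 16 mm above the bench.
- storage_red: red block fixed to the storage rack's plate, at either end of the row (a grey one marks the other end): 50 mm across the row, 30 along, 22 high. The four pocket centres are 58, 138, 218 and 298 mm from it. Origin: centre of underside, 12 mm above the bench, on the row's line; y along the row, either way.
- machine_red: red block fixed to the machine rack's plate, at either end of the row (a grey one marks the other end): 50 mm across the row, 30 along, 22 high. The four seat centres are 58, 138, 218 and 298 mm from it. Origin: centre of underside, 12 mm above the bench, on the row's line; y along the row, either way.
Mind the look-alikes: they are no part of the job. Leave any pink look-alike of the part that bears yellow_center alone. What is shaped like the part that bears green_center but orange is not meant.

How it is judged:
By the outcome, as a careful person would: the job done as asked, in the order asked, and still so for the second after the job is handed in, with the robot touching nothing.
It also fails if it takes over 93 s, if anything falls off the work surface, if the arm or the gripper's body presses on something with over 40 N, if the wrist force passes 120 N, or if a joint passes its speed limit or range.

### The arm

A 7-joint arm with a two-finger parallel gripper is mounted at the origin on the work surface. World frame = base frame: x ahead of the robot, y to its left, z up, the work surface at z = 0. Lengths are in m, angles in rad, forces in N, time in s.
With the tool pointing down it reaches from about 0.4 to 0.9 m from the base axis. Payload 5.5 kg.
Tool frame: the origin (TCP) lies at the centre of the arm's flange, where the gripper is bolted on; the fingertips stand 178 mm ahead of it and the grasp point (between the pads) lies env.grip_depth ahead of it (env.grip_depth is the distance from the TCP to the grasp point, in m); z points along the fingers, x is the direction in which the jaws open and shut, and the axes are right-handed (so a half turn about z gives the same grasp; the last joint's range is limited). The gripper opens to 92 mm and grips with 3 to 60 N. Pads are 19 mm wide; open, the fingers measure 130 mm over their backs; the gripper's body (75 mm by 190 mm) begins 47 mm behind the grasp point.
Start: joints at [-1.07, 0.501, -0.427, 1.55, 0.221, 1.138, -0.21], TCP at [0.153, 0.632, 0.405] pointing down, gripper open.
Joint ranges: [-2.88, 2.88], [-0.31, 2.03], [-1.54, 1.56], [0.2, 2.42], [-1.41, 4.55], [0.19, 2.02], [-2.57, 2.57]. Speed limits (rad/s): [2.57, 2.57, 3.14, 3.14, 3.14, 3.14, 3.14].

### API

Orientations are given as a rotation vector (axis times angle).
In Python, from plant import env gives the robot as it stands.
- The arm moves only by the tool move_arm, never from a script. Its argument "moves" is a list of rows, each a list of 3 entries, a list of its own where there are three numbers: the finger opening in m, from 0 to 0.0918, then the shift along the tool's x, y, z in m, then the turn, a rotation vector about the tool's x, y, z in units of 6 degrees (1.0 is 6 degrees). A call has 1 to 20 rows; each row is the pose to reach, as a shift and turn from the pose measured when the call began, along the tool's axes at that moment; what a row does not reach only later rows make up. A row lasts 1/8 s, in which the tool goes at most 62.5 mm and 10.7 degrees, less where a joint would pass 70% of its speed; a pose out of reach is approached as far as the arm can. A call with a gripper value outside its range is refused whole. The fingers move at their own pace and stop on an object; "force" is the grip in N (left out, the last holds). Time passes only in rows, so rows that repeat a pose let the fingers close. It gives the time, the measured TCP pose, the force and the opening at its end, in the units of the state.
- env.state(): the state, without advancing time (a new reading comes with each control period).
- env.camera(name): name is "side" or "top" or "wrist"; returns a dict with "pixels" (480x640x3 uint8, red, green, blue), "K" (3x3 intrinsics, pixels), "rvec" (rotation vector, rad) and "tvec" (3), from world to camera coordinates, as OpenCV has them; the wrist camera has in their place "mount" (4x4, takes a point from camera to tool coordinates, whose origin is the TCP and whose axes are the tool frame's). Camera axes: x right, y down, z forward; pixel columns grow to the right and rows downward; lengths in m; the calibration is good to about 2 mm. A picture is of the moment at which its call begins: read the wrist's pose just before it. There is no depth.
- env.hand_in(): hands the job in, once; it reports no verdict.
The state is a dict: "clock": time; "q": joint angles; "qvel": joint speeds; "joint_efforts": joint torques, N m; "position": TCP position; "eef_rot": TCP orientation; "ft_force": force on the tool from outside, world axes, zero at the start; "moment": the same for the moment, N m; "opening": finger opening in m.
Only numpy, scipy, OpenCV 4.12 (cv2) and the standard library are available. Lean on these libraries where they do the work, as an engineer would, in place of code of your own. Each camera call takes 0.05 s, during which the arm holds its last target.

## Working session

There is one attempt and no reset: what is moved stays moved. The work goes in short steps, Python scripts to look and compute and a tool call to move; the robot and the scene stay as the last step left them, time stands still between calls to the robot, and variables do not carry over. Pictures are saved under pics/ and viewed, and the job is handed in when it is done.

Besides the shell and the picture viewer there is one more tool, called after "Emit:" in YAML: its name, and indented under it one key for each argument. move_arm: Moves the arm, as the interface text tells. Its arguments: {"type":"object","properties":{"moves":{"type":"array"},"force":{"type":"number"}},"required":["moves"]}

```bash
ls; mkdir -p pics
python3 - <<'E'
from plant import env
import cv2
s=env.state();print(s, env.grip_depth)
for n in("top","side","wrist"):
    c=env.camera(n);cv2.imwrite(f"pics/{n}0.png",c["pixels"][:,:,::-1]);print(n,{k:v for k,v in c.items() if k!="pixels"})
E
```

```text
pics
{'clock': 0.0, 'q': array([-1.06983061,  0.50188124, -0.42681218,  1.55145251,  0.22079039,
        1.13830077, -0.2103055 ]), 'qvel': array([ 0.00087406,  0.00055734, -0.0002448 , -0.00043794, -0.00026072,
        0.00126675, -0.00021695]), 'joint_efforts': array([-3.49255461e-04, -5.66579247e+01, -5.81617624e+00, -2.79109275e+01,
       -6.85686478e-02,  3.06143425e-02,  1.85872264e-04]), 'position': array([0.15305365, 0.63135677, 0.40365788]), 'eef_rot': array([ 2.46826266,  1.94165841, -0.00253571]), 'ft_force': array([-0.23032332,  0.10832105,  0.24723222]), 'moment': array([-0.03777209,  0.00101852,  0.06218986]), 'opening': 0.09203840224922231} 0.1592
top {'K': array([[562.70193674,   0.        , 310.85525725],
       [  0.        , 562.70193674, 250.9334085 ],
       [  0.        ,   0.        ,   1.        ]]), 'rvec': array([ 2.18206569, -2.12889993,  0.14509594]), 'tvec': array([-0.01337042,  0.49700573,  0.87048263])}
side {'K': array([[450.25322195,   0.        , 318.95886642],
       [  0.        , 450.25322195, 234.15445205],
       [  0.        ,   0.        ,   1.        ]]), 'rvec': array([ 2.22306917, -0.84229397,  0.35470029]), 'tvec': array([-0.38716298,  0.29150488,  0.48252456])}
wrist {'K': array([[335.92795597,   0.        , 315.66436713],
       [  0.        , 335.92795597, 240.19766862],
       [  0.        ,   0.        ,   1.        ]]), 'mount': array([[ 9.99999042e-01,  3.48035315e-04,  1.33955380e-03,
         1.07287940e-03],
       [-7.33123127e-04,  9.54129958e-01,  2.99391860e-01,
        -8.10740264e-02],
       [-1.17390947e-03, -2.99392556e-01,  9.54129299e-01,
         1.97132763e-02],
       [ 0.00000000e+00,  0.00000000e+00,  0.00000000e+00,
         1.00000000e+00]])}
```

View pics/top0.png

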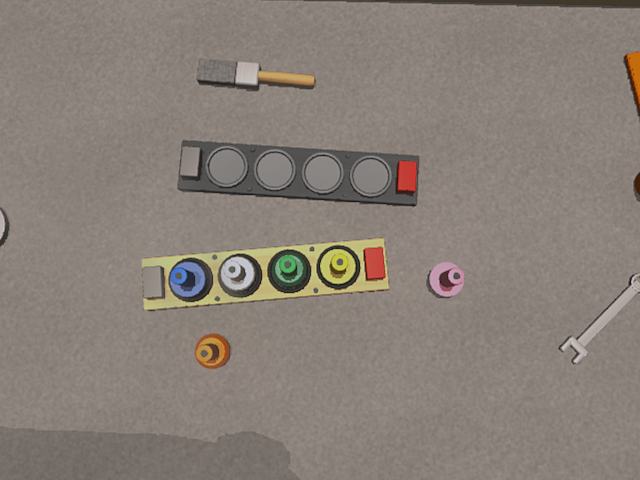

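View pics/side0.png

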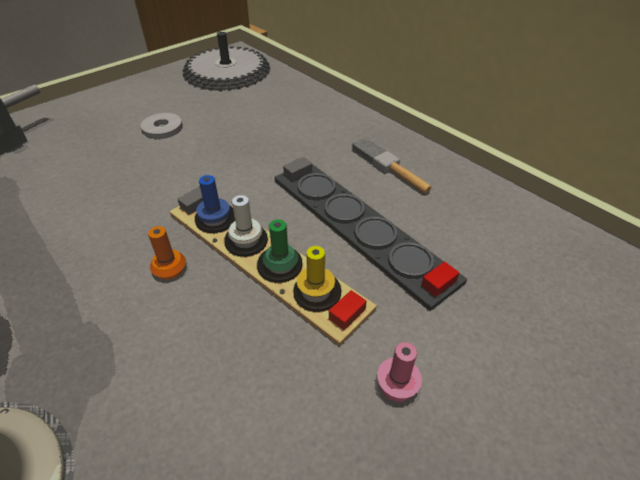

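View pics/wrist0.png

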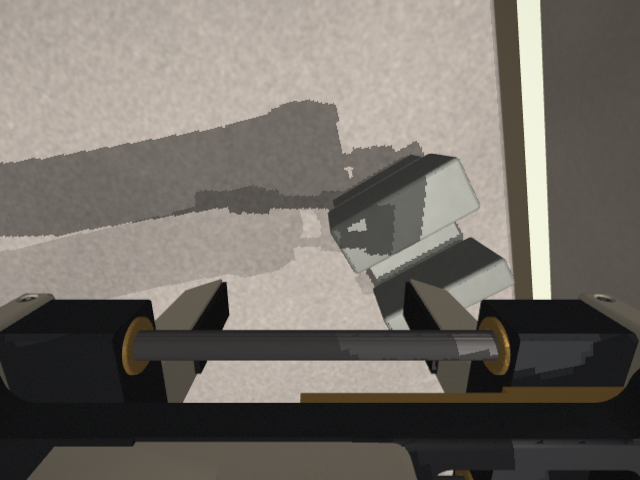

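Candidates in the top view:
- Yellow arbor at (339,265), with its look-alike pink at (447,280).
- Green arbor at (290,270), with its look-alike orange at (212,351).
- White arbor at (239,272) and blue at (187,278).
- Storage red block at (375,263), machine red block at (407,176). The machine pockets are at (227,166), (275,169), (323,173) and (371,177).

So the order is yellow→(227,166), green→(275,169), white→(323,173), blue→(371,177).

```bash
cat > h.py <<'E'
import numpy as np, cv2
from scipy.spatial.transform import Rotation as R
def campose(c,st=None):
    if "mount" in c:
        T=np.eye(4);T[:3,:3]=R.from_rotvec(st["eef_rot"]).as_matrix();T[:3,3]=st["position"]
        M=T@c["mount"];return M[:3,:3],M[:3,3]
    Rm=cv2.Rodrigues(c["rvec"])[0];return Rm.T,-Rm.T@c["tvec"]
def ray(c,uv,z,st=None):
    Rw,o=campose(c,st);d=Rw@np.linalg.inv(c["K"])@np.array([uv[0],uv[1],1.])
    return o+d*(z-o[2])/d[2]
def proj(c,p,st=None):
    Rw,o=campose(c,st);q=c["K"]@(Rw.T@(np.asarray(p)-o));return q[:2]/q[2]
E
python3 - <<'E'
from plant import env
from h import *
c=env.camera("top");s=env.camera("side")
for n,k in(("top",c),("side",s)): print(n,campose(k)[1])
rgb=c["pixels"]
up=cv2.resize(rgb[120:370,130:470],None,fx=2.3,fy=2.3,interpolation=cv2.INTER_CUBIC)
cv2.imwrite("pics/topcrop.png",up[:,:,::-1])
up=cv2.resize(s["pixels"][140:420,160:480],None,fx=2.1,fy=2.1,interpolation=cv2.INTER_CUBIC)
cv2.imwrite("pics/sidecrop.png",up[:,:,::-1])
hsv=cv2.cvtColor(rgb,cv2.COLOR_RGB2HSV)
m=(((hsv[...,0]<5)|(hsv[...,0]>175))&(hsv[...,1]>200)&(hsv[...,2]>150)).astype(np.uint8)
n,l,st,ce=cv2.connectedComponentsWithStats(m)
for i in range(1,n):
    if st[i,4]>50: print("red",ce[i],st[i],ray(c,ce[i],.034))
# cups: lip circles
g=cv2.cvtColor(rgb,cv2.COLOR_RGB2GRAY)
for cu in [(227,166),(275,169),(323,173),(371,177),(339,265),(290,270),(240,273),(189,279)]:
    print(cu,ray(c,cu,.021))
E
```

```text
top [3.79560482e-01 8.93890947e-04 9.27828921e-01]
side [ 0.1968652  -0.36022268  0.54697709]
(227, 166) [0.63711296 0.14121266 0.021     ]
(275, 169) [0.63405884 0.0615687  0.021     ]
(323, 173) [ 0.6293053  -0.01807406  0.021     ]
(371, 177) [ 0.62455627 -0.09764124  0.021     ]
(339, 265) [ 0.47685478 -0.04729009  0.021     ]
(290, 270) [0.46675058 0.03184002 0.021     ]
(240, 273) [0.45987859 0.11245719 0.021     ]
(189, 279) [0.44813571 0.19424159 0.021     ]
```

View pics/topcrop.png

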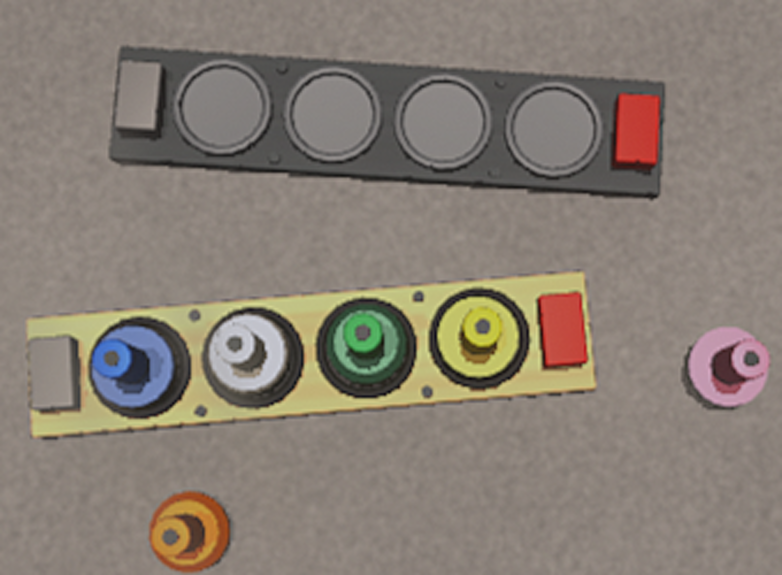

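View pics/sidecrop.png

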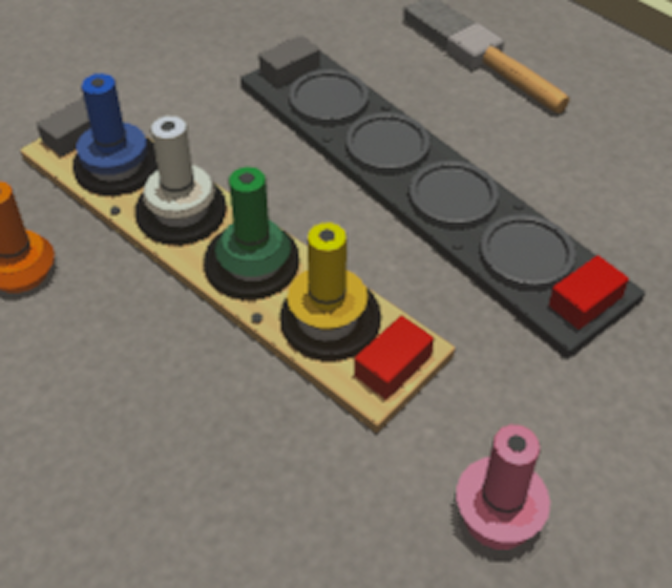

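```bash
cat > meas.py <<'E'
from h import *
def dark(img,uv,r=5):
    g=cv2.cvtColor(img,cv2.COLOR_RGB2GRAY).astype(float);u,v=int(round(uv[0])),int(round(uv[1]))
    sat=img.max(2).astype(int)-img.min(2)
    P=g[v-r:v+r+1,u-r:u+r+1];yy,xx=np.mgrid[v-r:v+r+1,u-r:u+r+1]
    hi=np.percentile(P,60);lo=P.min();w=np.clip((lo+hi)/2-P,0,None)
    w*=np.hypot(xx-uv[0],yy-uv[1])<4
    return np.array([(w*xx).sum(),(w*yy).sum()])/w.sum()
def tri(c,a,s,b):
    R1,o1=campose(c);R2,o2=campose(s)
    d1=R1@np.linalg.inv(c["K"])@[*a,1];d2=R2@np.linalg.inv(s["K"])@[*b,1]
    d1/=np.linalg.norm(d1);d2/=np.linalg.norm(d2)
    t=np.linalg.lstsq(np.c_[d1,-d2],o2-o1,rcond=None)[0]
    p,q=o1+t[0]*d1,o2+t[1]*d2;return (p+q)/2,np.linalg.norm(p-q)
E
python3 - <<'E'
from plant import env
from meas import *
c=env.camera("top");s=env.camera("side")
T=dict(yellow=((340,262.2),(315.7,252.4)),green=((287.8,264.8),(277.1,224.8)),white=((232.2,270),(240.5,200)),blue=((177.8,275.7),(206.2,179.5)))
for n,(a,b) in T.items():
    a2=dark(c["pixels"],a,4);b2=dark(s["pixels"],b,4)
    p,e=tri(c,a2,s,b2);print(n,a2.round(1),b2.round(1),p.round(4),round(e,4),"z=.1 top",ray(c,a2,.1)[:2].round(4),"side",ray(s,b2,.1)[:2].round(4))
def cups(k,cs,z,name):
    g=cv2.GaussianBlur(cv2.cvtColor(k["pixels"],cv2.COLOR_RGB2GRAY),(3,3),0).astype(float);out=[]
    for cu in cs:
        # radial edges: project world circle, search strongest outward dark edge at radius 36mm
        X=ray(k,cu,.021)
        for it in range(4):
            A=[];b=[]
            for th in np.linspace(0,2*np.pi,72,endpoint=False):
                rr=np.arange(.0325,.0395,.0003)
                pts=np.array([proj(k,X+r*np.array([np.cos(th),np.sin(th),0])) for r in rr],np.float32)
                pr=cv2.remap(g.astype(np.float32),pts[:,0].reshape(1,-1),pts[:,1].reshape(1,-1),cv2.INTER_LINEAR)[0]
                d=np.gradient(pr);i=np.argmin(d)
                A.append([np.cos(th),np.sin(th),1]);b.append(rr[i])
            A=np.array(A);b=np.array(b)
            for _ in range(3):
                x=np.linalg.lstsq(A,b,rcond=None)[0];r=abs(A@x-b);k2=r<max(.001,2*np.median(r));A,b=A[k2],b[k2]
            X=X+np.array([x[0],x[1],0])
        out.append(X[:2]);print(name,cu,X[:2].round(4),"R",x[2].round(4),len(b))
    out=np.array(out);m=out.mean(0);d=out[0]-out[-1];dd=np.diff(out,axis=0);print(np.linalg.norm(dd,axis=1).round(4))
    u=np.linalg.svd(out-m)[2][0];u=u if u[1]<0 else -u
    print("fit",[(m+u*.08*(i-1.5)).round(4) for i in range(4)],"u",u.round(4))
cups(c,[(227,166),(275,169),(323,173),(371,177)],.021,"top m")
cups(s,[(317,186),(344,208),(376,233),(411,260)],.021,"side m")
for k,n in((c,"top"),(s,"side")):
    hsv=cv2.cvtColor(k["pixels"],cv2.COLOR_RGB2HSV);P=k["pixels"].astype(int)
    m=((P[...,0]>120)&(P[...,1]<60)&(P[...,2]<60)).astype(np.uint8)
    nn,l,st,ce=cv2.connectedComponentsWithStats(m)
    for i in range(1,nn):
        if st[i,4]>50: print(n,"red",ce[i].round(1),st[i,4],ray(k,ce[i],.034).round(4))
E
```

```text
yellow [339.5 261.6] [315.3 251.6] [ 0.4728 -0.0434  0.0997] 0.0014 z=.1 top [ 0.4734 -0.0438] side [ 0.472  -0.0433]
green [287.7 264.7] [277.1 224.7] [0.4664 0.0332 0.0999] 0.0014 z=.1 top [0.467  0.0328] side [0.4657 0.0334]
white [231.8 269.1] [239.6 199.5] [0.4577 0.1153 0.1003] 0.0015 z=.1 top [0.4584 0.115 ] side [0.4572 0.116 ]
 ** On entry to DLASCL parameter number  4 had an illegal value
 ** On entry to DLASCL parameter number  4 had an illegal value
 ** On entry to DLASCL parameter number  4 had an illegal value
 ** On entry to DLASCL parameter number  4 had an illegal value
 ** On entry to DLASCL parameter number  5 had an illegal value
 ** On entry to DLASCL parameter number  4 had an illegal valuemeas.py:8: RuntimeWarning: invalid value encountered in divide
  return np.array([(w*xx).sum(),(w*yy).sum()])/w.sum()
Traceback (most recent call last):
  File "meas.py", line 13, in tri
    t=np.linalg.lstsq(np.c_[d1,-d2],o2-o1,rcond=None)[0]
      ~~~~~~~~~~~~~~~^^^^^^^^^^^^^^^^^^^^^^^^^^^^^^^^
numpy.linalg.LinAlgError: SVD did not converge in Linear Least Squares
```

Run:
```python
from plant import env
from meas import *
c=env.camera("top");s=env.camera("side")
p,e=tri(c,(177.8,275.7),s,(206.2,179.5));print("blue",p.round(4),round(e,4))
def cups(k,cs,name):
    g=cv2.GaussianBlur(cv2.cvtColor(k["pixels"],cv2.COLOR_RGB2GRAY),(3,3),0).astype(np.float32);out=[]
    for cu in cs:
        X=ray(k,cu,.021)
        for it in range(4):
            A=[];b=[]
            for th in np.linspace(0,2*np.pi,72,endpoint=False):
                rr=np.arange(.0325,.0395,.0003)
                pts=np.array([proj(k,X+r*np.array([np.cos(th),np.sin(th),0])) for r in rr],np.float32)
                pr=cv2.remap(g,pts[:,0].reshape(1,-1),pts[:,1].reshape(1,-1),cv2.INTER_LINEAR)[0]
                A.append([np.cos(th),np.sin(th),1]);b.append(rr[np.argmin(np.gradient(pr))])
            A=np.array(A);b=np.array(b)
            for _ in range(3):
                x=np.linalg.lstsq(A,b,rcond=None)[0];r=abs(A@x-b);k2=r<max(.001,2*np.median(r));A,b=A[k2],b[k2]
            X=X+np.array([x[0],x[1],0])
        out.append(X[:2]);print(name,cu,X[:2].round(4),"R",x[2].round(4),len(b))
    out=np.array(out);m=out.mean(0);print(np.linalg.norm(np.diff(out,axis=0),axis=1).round(4))
    u=np.linalg.svd(out-m)[2][0];u=u if u[1]<0 else -u
    print("fit",[(m+u*.08*(i-1.5)).round(4).tolist() for i in range(4)],"u",u.round(4))
cups(c,[(227,166),(275,169),(323,173),(371,177)],"top m")
cups(s,[(317,186),(344,208),(376,233),(411,260)],"side m")
for k,n in((c,"top"),(s,"side")):
    P=k["pixels"].astype(int)
    m=((P[...,0]>120)&(P[...,1]<60)&(P[...,2]<60)).astype(np.uint8)
    nn,l,st,ce=cv2.connectedComponentsWithStats(m)
    for i in range(1,nn):
        if st[i,4]>50: print(n,"red",ce[i].round(1),st[i,4],ray(k,ce[i],.034).round(4))
```

```text
blue [0.4464 0.1947 0.0985] 0.0008
top m (227, 166) [0.6377 0.1428] R 0.0347 70
top m (275, 169) [0.6343 0.0628] R 0.0347 71
top m (323, 173) [ 0.6309 -0.0167] R 0.0347 70
top m (371, 177) [ 0.6275 -0.0966] R 0.0347 70
[0.0801 0.0796 0.0799]
fit [[0.6377, 0.143], [0.6343, 0.063], [0.6309, -0.0169], [0.6275, -0.0968]] u [-0.0427 -0.9991]
side m (317, 186) [0.6365 0.1425] R 0.0355 48
side m (344, 208) [0.6333 0.0627] R 0.0358 46
side m (376, 233) [ 0.6278 -0.0184] R 0.035 36
side m (411, 260) [ 0.6254 -0.0974] R 0.035 47
[0.0798 0.0813 0.0791]
fit [[0.6366, 0.1422], [0.6327, 0.0623], [0.6288, -0.0176], [0.6249, -0.0975]] u [-0.0485 -0.9988]
top red [411.4 175. ] 223 [ 0.6262 -0.1621  0.034 ]
side red [440.9 274.6] 490 [ 0.6219 -0.1556  0.034 ]
side red [347.1 306. ] 572 [ 0.4773 -0.1043  0.034 ]
```

```bash
cat > go.py <<'E'
from h import *
from plant import env
def show(*targets,yaw=0.):
    st=env.state();R0=R.from_rotvec(st["eef_rot"])
    Rt=R.from_euler("z",yaw)*R.from_rotvec([np.pi,0,0])
    print("clock",round(st["clock"],2),"pos",st["position"].round(4),"open",round(st["opening"],4),"F",st["ft_force"].round(1))
    print("turn units",((R0.inv()*Rt).as_rotvec()/np.radians(6)).round(3))
    for t in targets: print(t,"shift",R0.inv().apply(np.array(t)-st["position"]).round(4))
E
python3 -c "
from go import *
show((.42,.35,.38),(.4728,-.0434,.36))"
```

```text
clock 0.45 pos [0.1531 0.6317 0.4046] open 0.0918 F [-0.4 -0.   0.3]
turn units [1.0000e-03 1.0000e-03 1.2729e+01]
(0.42, 0.35, 0.38) shift [-0.2109  0.3257  0.0247]
(0.4728, -0.0434, 0.36) shift [-0.5808  0.4697  0.0447]
```

Emit:
move_arm:
  moves:
    - [0.07, [-0.211, 0.326, 0.025], [0, 0, 6.4]]
    - [0.07, [-0.211, 0.326, 0.025], [0, 0, 6.4]]
    - [0.07, [-0.211, 0.326, 0.025], [0, 0, 6.4]]
    - [0.07, [-0.211, 0.326, 0.025], [0, 0, 6.4]]
    - [0.07, [-0.211, 0.326, 0.025], [0, 0, 6.4]]
    - [0.07, [-0.211, 0.326, 0.025], [0, 0, 6.4]]
    - [0.07, [-0.211, 0.326, 0.025], [0, 0, 6.4]]
    - [0.07, [-0.581, 0.47, 0.045], [0, 0, 12.73]]
    - [0.07, [-0.581, 0.47, 0.045], [0, 0, 12.73]]
    - [0.07, [-0.581, 0.47, 0.045], [0, 0, 12.73]]
    - [0.07, [-0.581, 0.47, 0.045], [0, 0, 12.73]]
    - [0.07, [-0.581, 0.47, 0.045], [0, 0, 12.73]]
    - [0.07, [-0.581, 0.47, 0.045], [0, 0, 12.73]]
    - [0.07, [-0.581, 0.47, 0.045], [0, 0, 12.73]]
    - [0.07, [-0.581, 0.47, 0.045], [0, 0, 12.73]]
    - [0.07, [-0.581, 0.47, 0.045], [0, 0, 12.73]]
    - [0.07, [-0.581, 0.47, 0.045], [0, 0, 12.73]]
    - [0.07, [-0.581, 0.47, 0.045], [0, 0, 12.73]]

```text
clock: 2.7
position: [0.473, -0.0424, 0.3598]
eef_rot: [-3.141, -0.003, 0.0]
ft_force: [0.2, -0.1, 0.3]
opening: 0.0701
```

```bash
python3 -c "
from go import *
show((.4728,-.0434,.235))
st=env.state();c=env.camera('wrist');cv2.imwrite('pics/w1.png',c['pixels'][:,:,::-1])
print(st['q'].round(2))
for n,p in dict(y=(.4728,-.0434,.1),g=(.4664,.0332,.1)).items(): print(n,proj(c,p,st))"
```

```text
clock 2.7 pos [ 0.473  -0.0424  0.3598] open 0.0701 F [ 0.2 -0.1  0.3]
turn units [-0.002  0.     0.021]
(0.4728, -0.0434, 0.235) shift [-0.0002  0.001   0.1248]
[-0.11  0.21  0.16  2.04 -0.04  0.89  0.08]
y [314.52642053 250.69888566]
g [305.44151763 145.44504945]
```

View pics/w1.png

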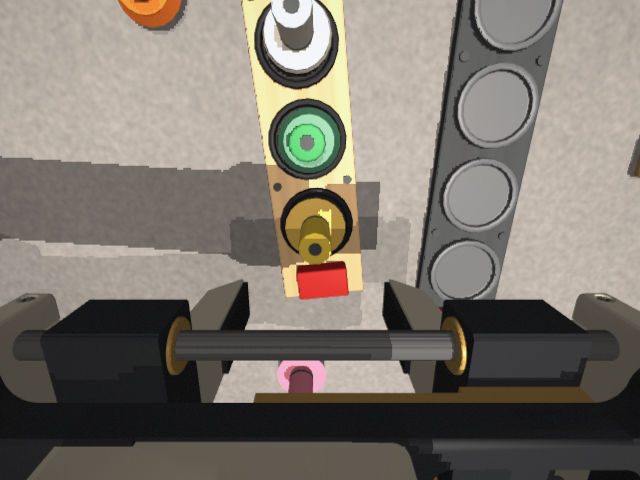

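Wrist view: the yellow hole is at (315,249), against a predicted (314.5,250.7). The red block is just beyond it at (322,280), and the pink look-alike is further out at (301,378). The choice is confirmed.

Emit:
move_arm:
  moves:
    - [0.07, [0, 0.001, 0.04], [0, 0, 0]]
    - [0.07, [0, 0.001, 0.08], [0, 0, 0]]
    - [0.07, [0, 0.001, 0.11], [0, 0, 0]]
    - [0.07, [0, 0.001, 0.125], [0, 0, 0]]
    - [0.07, [0, 0.001, 0.125], [0, 0, 0]]
    - [0.024, [0, 0.001, 0.125], [0, 0, 0]]
    - [0.01, [0, 0.001, 0.125], [0, 0, 0]]
    - [0.01, [0, 0.001, 0.125], [0, 0, 0]]
    - [0.01, [0, 0.001, 0.125], [0, 0, 0]]
    - [0.01, [0, 0.001, 0.125], [0, 0, 0]]
    - [0.01, [0, 0.001, 0.115], [0, 0, 0]]
    - [0.01, [0, 0.001, 0.09], [0, 0, 0]]
    - [0.01, [0, 0.001, 0.05], [0, 0, 0]]
    - [0.01, [0, 0.001, 0.01], [0, 0, 0]]
    - [0.01, [0, 0.001, 0], [0, 0, 0]]
    - [0.01, [0, 0.001, 0], [0, 0, 0]]
  force: 25

```text
clock: 4.75
position: [0.4729, -0.0436, 0.3599]
eef_rot: [-3.141, -0.003, -0.001]
ft_force: [-0.0, 0.0, -2.8]
opening: 0.0257
```

```bash
python3 -c "
from go import *
show((.637,.1425,.36),(.637,.1425,.235))
c=env.camera('side');cv2.imwrite('pics/s2.png',c['pixels'][:,:,::-1])
"
```

```text
clock 4.75 pos [ 0.4729 -0.0436  0.3599] open 0.0257 F [-0.   0.  -2.8]
turn units [-0.002 -0.008  0.017]
(0.637, 0.1425, 0.36) shift [ 1.645e-01 -1.858e-01  1.000e-04]
(0.637, 0.1425, 0.235) shift [ 0.1643 -0.1858  0.1251]
```

View pics/s2.png

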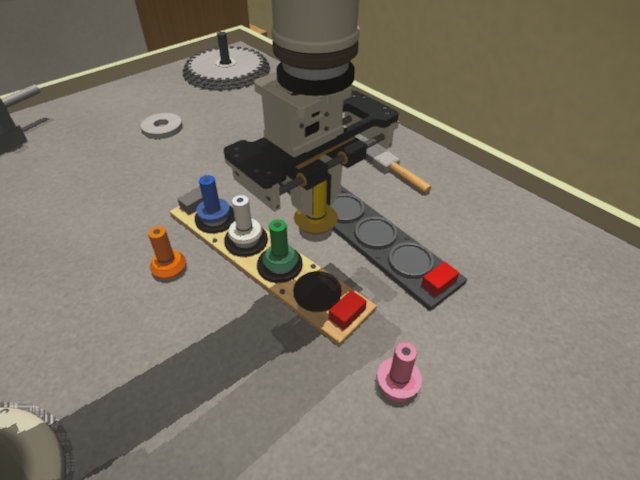

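The yellow arbor is held upright at about (316,210) and its pocket is empty. Next: carry it over the far seat.

Emit:
move_arm:
  moves:
    - [0.01, [0.03, -0.034, 0], [0, 0, 0]]
    - [0.01, [0.066, -0.074, 0], [0, 0, 0]]
    - [0.01, [0.1, -0.113, 0], [0, 0, 0]]
    - [0.01, [0.135, -0.152, 0], [0, 0, 0]]
    - [0.01, [0.156, -0.176, 0], [0, 0, 0]]
    - [0.01, [0.1645, -0.186, 0], [0, 0, 0]]
    - [0.01, [0.1645, -0.186, 0], [0, 0, 0]]
    - [0.01, [0.1645, -0.186, 0.03], [0, 0, 0]]
    - [0.01, [0.1645, -0.186, 0.07], [0, 0, 0]]
    - [0.01, [0.1645, -0.186, 0.1], [0, 0, 0]]
    - [0.01, [0.1645, -0.186, 0.11], [0, 0, 0]]

```text
clock: 6.18
position: [0.6347, 0.1404, 0.2463]
eef_rot: [3.139, -0.0, -0.01]
ft_force: [-0.3, -0.6, -2.7]
opening: 0.0252
```

```bash
python3 -c "
from go import *
show((.637,.1425,.2355),(.637,.1425,.235))
c=env.camera('side');cv2.imwrite('pics/s3.png',cv2.resize(c['pixels'][80:320,200:480],None,fx=2,fy=2)[:,:,::-1])
c=env.camera('top');cv2.imwrite('pics/t3.png',cv2.resize(c['pixels'][80:320,130:430],None,fx=2,fy=2)[:,:,::-1])
"
```

```text
clock 6.17 pos [0.6347 0.1404 0.2463] open 0.0252 F [-0.3 -0.6 -2.7]
turn units [ 0.02   0.061 -0.002]
(0.637, 0.1425, 0.2355) shift [ 0.0023 -0.0021  0.0108]
(0.637, 0.1425, 0.235) shift [ 0.0023 -0.0021  0.0113]
```

View pics/s3.png

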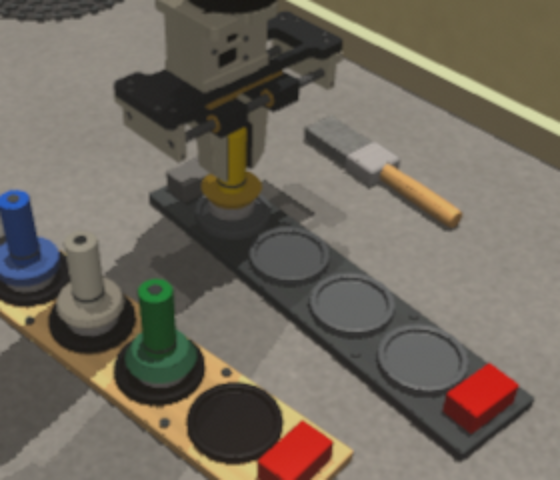

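View pics/t3.png

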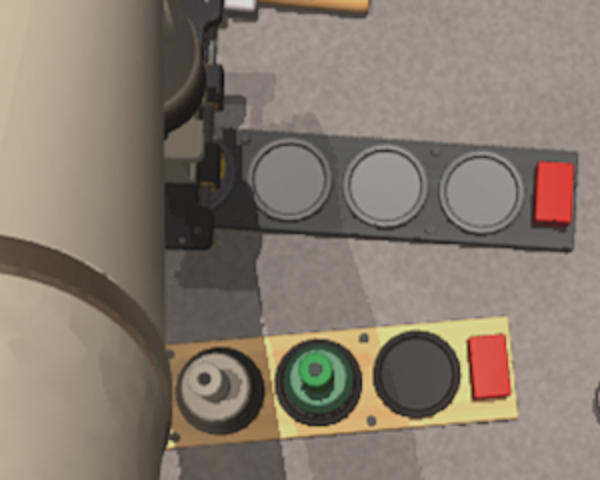

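The arbor is above the far seat and centred to within about 3 mm. Next: trim the offset, lower slowly, release, rise.

Emit:
move_arm:
  moves:
    - [0.01, [0.002, -0.002, 0.002], [0, 0.06, 0]]
    - [0.01, [0.002, -0.002, 0.004], [0, 0.06, 0]]
    - [0.01, [0.002, -0.002, 0.006], [0, 0.06, 0]]
    - [0.01, [0.002, -0.002, 0.008], [0, 0.06, 0]]
    - [0.01, [0.002, -0.002, 0.0095], [0, 0.06, 0]]
    - [0.01, [0.002, -0.002, 0.0105], [0, 0.06, 0]]
    - [0.01, [0.002, -0.002, 0.0112], [0, 0.06, 0]]
    - [0.01, [0.002, -0.002, 0.0115], [0, 0.06, 0]]
    - [0.01, [0.002, -0.002, 0.0115], [0, 0.06, 0]]

```text
clock: 7.4
position: [0.6377, 0.1433, 0.2364]
eef_rot: [3.141, 0.001, 0.004]
ft_force: [-0.5, -0.5, -1.8]
opening: 0.0259
```

```bash
python3 -c "
from go import *
show((.637,.1425,.2345),(.637,.1425,.36),(.4664,.0332,.36))
"
```

```text
clock 7.4 pos [0.6377 0.1433 0.2364] open 0.0259 F [-0.5 -0.5 -1.8]
turn units [ 0.01  -0.025  0.004]
(0.637, 0.1425, 0.2345) shift [-0.0007  0.0008  0.0019]
(0.637, 0.1425, 0.36) shift [-0.0004  0.0009 -0.1236]
(0.4664, 0.0332, 0.36) shift [-0.171   0.1101 -0.124 ]
```

Emit:
move_arm:
  moves:
    - [0.01, [0, 0, 0.001], [0, 0, 0]]
    - [0.01, [0, 0, 0.002], [0, 0, 0]]
    - [0.01, [0, 0, 0.002], [0, 0, 0]]
    - [0.01, [0, 0, 0.002], [0, 0, 0]]

```text
clock: 7.9
position: [0.6378, 0.1432, 0.2348]
eef_rot: [3.141, 0.001, 0.004]
ft_force: [-3.2, -1.0, 5.6]
opening: 0.0255
```

Emit:
move_arm:
  moves:
    - [0.03, [0, 0, 0], [0, 0, 0]]
    - [0.05, [0, 0, 0], [0, 0, 0]]
    - [0.07, [0, 0, 0], [0, 0, 0]]
    - [0.07, [0, 0, 0], [0, 0, 0]]
    - [0.07, [0, 0, -0.02], [0, 0, 0]]
    - [0.07, [0, 0, -0.06], [0, 0, 0]]
    - [0.07, [0, 0, -0.11], [0, 0, 0]]
    - [0.07, [-0.02, 0.013, -0.125], [0, 0, 0]]
    - [0.07, [-0.06, 0.039, -0.125], [0, 0, 0]]
    - [0.07, [-0.11, 0.071, -0.125], [0, 0, 0]]
    - [0.07, [-0.15, 0.097, -0.125], [0, 0, 0]]
    - [0.07, [-0.171, 0.11, -0.125], [0, 0, 0]]
    - [0.07, [-0.171, 0.11, -0.125], [0, 0, 0]]
    - [0.07, [-0.171, 0.11, -0.125], [0, 0, 0]]
    - [0.07, [-0.171, 0.11, -0.125], [0, 0, 0]]

```text
clock: 9.78
position: [0.4674, 0.0341, 0.3599]
eef_rot: [3.141, 0.002, 0.006]
ft_force: [-0.2, -0.3, -0.3]
opening: 0.0704
```

```bash
cat > look.py <<'E'
from go import *
import sys
def look(tag,pt):
    c=env.camera('side');cv2.imwrite(f'pics/{tag}s.png',cv2.resize(c['pixels'][80:340,160:480],None,fx=2,fy=2)[:,:,::-1])
    st=env.state();c=env.camera('wrist');cv2.imwrite(f'pics/{tag}w.png',c['pixels'][:,:,::-1])
    print("pred",proj(c,(*pt,.1),st))
    return c,st
E
python3 -c "
from look import *
c,st=look('g1',(.4664,.0332))
for p in [(306,142),(315,250)]: print(ray(c,p,.1,st))
show((.4664,.0332,.235))
"
```

```text
pred [312.47387136 250.21296736]
[0.46201526 0.1116591  0.1       ]
[0.46830779 0.03337192 0.1       ]
clock 9.88 pos [0.4671 0.0339 0.3595] open 0.0698 F [-0.3 -0.3 -0.1]
turn units [ 0.009 -0.028  0.012]
(0.4664, 0.0332, 0.235) shift [-0.0011  0.0006  0.1245]
```

View pics/g1s.png

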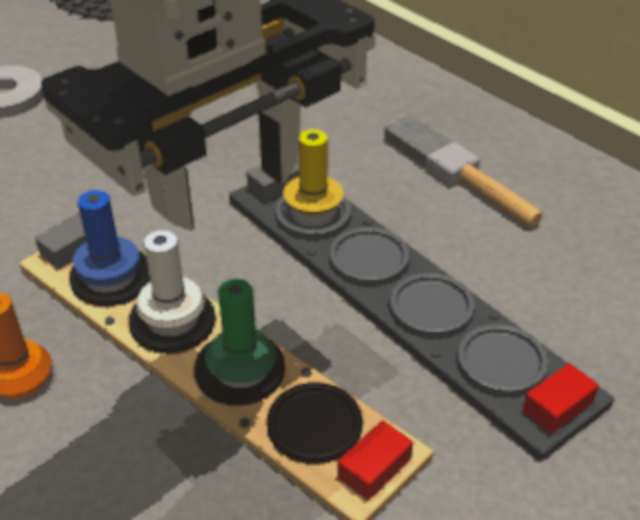

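View pics/g1w.png

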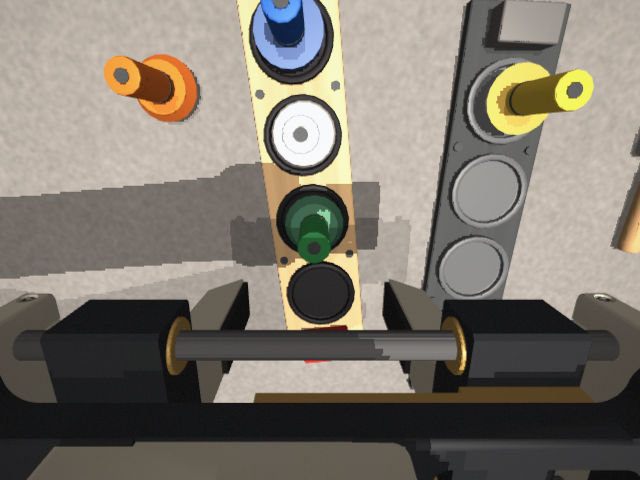

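Yellow stands flat in the far pocket at side-crop (313,190). The green hole is at (314,248), within 2 px of the prediction (312,250). Next: grasp green, lift, and carry it to seat (.6335,.0627).

Emit:
move_arm:
  moves:
    - [0.07, [0, 0, 0.04], [0, 0, 0]]
    - [0.07, [0, 0, 0.08], [0, 0, 0]]
    - [0.07, [0, 0, 0.11], [0, 0, 0]]
    - [0.07, [0, 0, 0.1245], [0, 0, 0]]
    - [0.07, [0, 0, 0.1245], [0, 0, 0]]
    - [0.024, [0, 0, 0.1245], [0, 0, 0]]
    - [0.01, [0, 0, 0.1245], [0, 0, 0]]
    - [0.01, [0, 0, 0.1245], [0, 0, 0]]
    - [0.01, [0, 0, 0.1245], [0, 0, 0]]
    - [0.01, [0, 0, 0.1245], [0, 0, 0]]
    - [0.01, [0, 0, 0.115], [0, 0, 0]]
    - [0.01, [0, 0, 0.09], [0, 0, 0]]
    - [0.01, [0, 0, 0.05], [0, 0, 0]]
    - [0.01, [0, 0, 0.01], [0, 0, 0]]
    - [0.01, [0, 0, 0], [0, 0, 0]]
    - [0.01, [0, 0, 0], [0, 0, 0]]
  force: 25

```text
clock: 11.88
position: [0.4669, 0.0339, 0.3594]
eef_rot: [3.141, 0.002, 0.005]
ft_force: [-0.3, 0.9, -3.8]
opening: 0.0252
```

```bash
python3 -c "
from go import *
show((.6335,.0627,.36),(.6335,.0627,.235))
"
```

```text
clock 11.88 pos [0.4669 0.0339 0.3594] open 0.0252 F [-0.3  0.9 -3.8]
turn units [ 0.008 -0.033  0.013]
(0.6335, 0.0627, 0.36) shift [ 0.1667 -0.0286  0.    ]
(0.6335, 0.0627, 0.235) shift [ 0.1662 -0.0287  0.125 ]
```

Emit:
move_arm:
  moves:
    - [0.01, [0.03, -0.005, 0], [0, 0, 0]]
    - [0.01, [0.07, -0.012, 0], [0, 0, 0]]
    - [0.01, [0.11, -0.019, 0], [0, 0, 0]]
    - [0.01, [0.145, -0.025, 0], [0, 0, 0]]
    - [0.01, [0.1665, -0.0287, 0], [0, 0, 0]]
    - [0.01, [0.1665, -0.0287, 0], [0, 0, 0]]
    - [0.01, [0.1665, -0.0287, 0], [0, 0, 0]]
    - [0.01, [0.1665, -0.0287, 0.03], [0, 0, 0]]
    - [0.01, [0.1665, -0.0287, 0.07], [0, 0, 0]]
    - [0.01, [0.1665, -0.0287, 0.1], [0, 0, 0]]
    - [0.01, [0.1665, -0.0287, 0.112], [0, 0, 0]]
    - [0.01, [0.1665, -0.0287, 0.116], [0, 0, 0]]
    - [0.01, [0.1665, -0.0287, 0.119], [0, 0, 0]]
    - [0.01, [0.1665, -0.0287, 0.121], [0, 0, 0]]
    - [0.01, [0.1665, -0.0287, 0.122], [0, 0, 0]]
    - [0.01, [0.1665, -0.0287, 0.122], [0, 0, 0]]

```text
clock: 13.88
position: [0.6339, 0.0628, 0.2384]
eef_rot: [3.141, 0.002, 0.006]
ft_force: [0.2, 1.2, -3.1]
opening: 0.0254
```

```bash
python3 -c "
from look import *
show((.6335,.0627,.235))
look('g2',(.6335,.0627))
"
```

```text
clock 13.88 pos [0.6339 0.0628 0.2384] open 0.0254 F [ 0.2  1.2 -3.1]
turn units [ 0.007 -0.039  0.013]
(0.6335, 0.0627, 0.235) shift [-0.0004  0.0001  0.0034]
pred [311.95594941 345.36412868]
```

View pics/g2s.png

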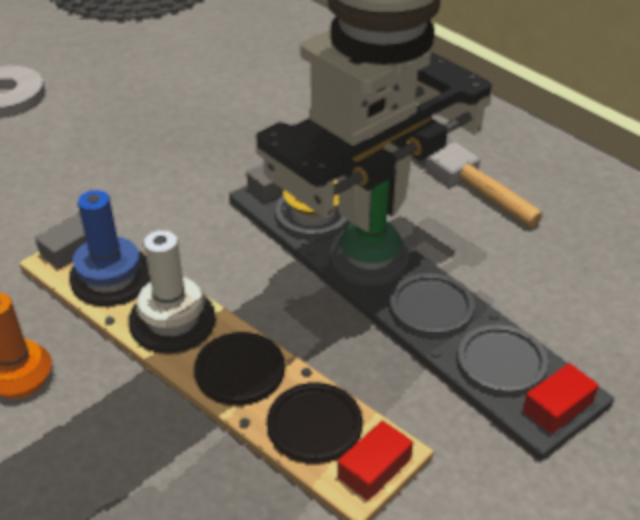

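Green is centred over the second pocket. Next: the last 3 mm down.

Emit:
move_arm:
  moves:
    - [0.01, [0, 0, 0.001], [0, 0, 0]]
    - [0.01, [0, 0, 0.002], [0, 0, 0]]
    - [0.01, [0, 0, 0.0027], [0, 0, 0]]
    - [0.01, [0, 0, 0.0033], [0, 0, 0]]
    - [0.01, [0, 0, 0.0036], [0, 0, 0]]
    - [0.01, [0, 0, 0.0036], [0, 0, 0]]

```text
clock: 14.72
position: [0.6339, 0.0627, 0.2351]
eef_rot: [3.141, 0.002, 0.006]
ft_force: [-3.3, -1.3, 2.9]
opening: 0.0259
```

```bash
python3 -c "
from look import *
show((.4577,.1153,.36),(.4577,.1153,.235))
"
```

```text
clock 14.72 pos [0.6339 0.0627 0.2351] open 0.0259 F [-3.3 -1.3  2.9]
turn units [ 0.007 -0.037  0.013]
(0.4577, 0.1153, 0.36) shift [-0.1756 -0.0527 -0.1256]
(0.4577, 0.1153, 0.235) shift [-0.1761 -0.0528 -0.0006]
```

Green is in contact, with about 3 N upward. Next: release, rise, go over white.

Emit:
move_arm:
  moves:
    - [0.03, [0, 0, 0], [0, 0, 0]]
    - [0.05, [0, 0, 0], [0, 0, 0]]
    - [0.07, [0, 0, 0], [0, 0, 0]]
    - [0.07, [0, 0, 0], [0, 0, 0]]
    - [0.07, [0, 0, -0.02], [0, 0, 0]]
    - [0.07, [0, 0, -0.06], [0, 0, 0]]
    - [0.07, [0, 0, -0.11], [0, 0, 0]]
    - [0.07, [-0.02, -0.006, -0.1255], [0, 0, 0]]
    - [0.07, [-0.06, -0.018, -0.1255], [0, 0, 0]]
    - [0.07, [-0.11, -0.033, -0.1255], [0, 0, 0]]
    - [0.07, [-0.15, -0.045, -0.1255], [0, 0, 0]]
    - [0.07, [-0.1756, -0.053, -0.1255], [0, 0, 0]]
    - [0.07, [-0.1756, -0.053, -0.1255], [0, 0, 0]]
    - [0.07, [-0.1756, -0.053, -0.1255], [0, 0, 0]]
    - [0.07, [-0.1756, -0.053, -0.1255], [0, 0, 0]]

```text
clock: 16.6
position: [0.4588, 0.1152, 0.3604]
eef_rot: [3.141, 0.0, 0.008]
ft_force: [-0.3, 0.4, -0.5]
opening: 0.0703
```

```bash
python3 -c "
from look import *
c,st=look('w1',(.4577,.1153))
for p in [(315,248)]: print(ray(c,p,.1,st))
show((.4577,.1153,.235))
"
```

```text
pred [311.9712986  248.81260123]
[0.45998913 0.11594671 0.1       ]
clock 16.7 pos [0.4585 0.1152 0.3599] open 0.0699 F [0.  0.5 0.4]
turn units [ 0.008 -0.039  0.003]
(0.4577, 0.1153, 0.235) shift [-0.0013 -0.0002  0.1249]
```

View pics/w1s.png

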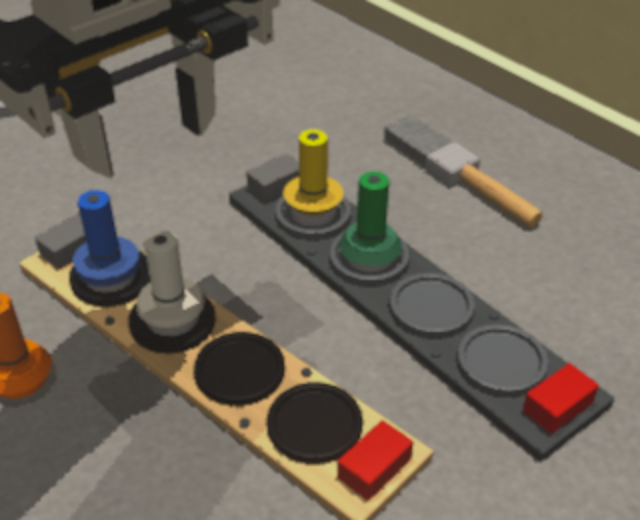

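View pics/w1w.png

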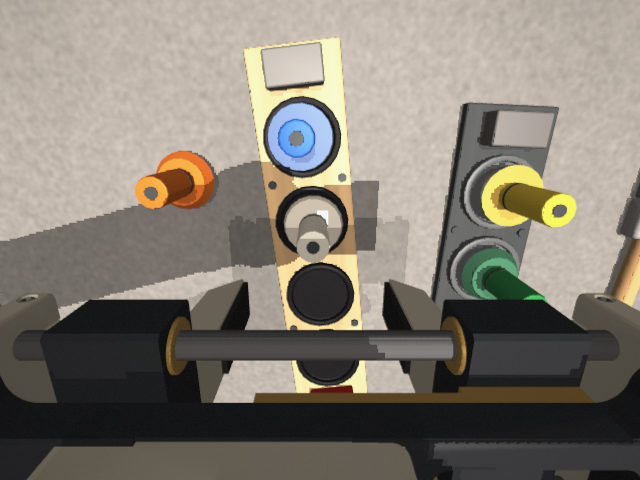

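Yellow and green stand flat. The white hole is at (313,247), against a predicted (312,249). Next: grasp white.

Emit:
move_arm:
  moves:
    - [0.07, [0, 0, 0.04], [0, 0, 0]]
    - [0.07, [0, 0, 0.08], [0, 0, 0]]
    - [0.07, [0, 0, 0.11], [0, 0, 0]]
    - [0.07, [0, 0, 0.1249], [0, 0, 0]]
    - [0.07, [0, 0, 0.1249], [0, 0, 0]]
    - [0.024, [0, 0, 0.1249], [0, 0, 0]]
    - [0.01, [0, 0, 0.1249], [0, 0, 0]]
    - [0.01, [0, 0, 0.1249], [0, 0, 0]]
    - [0.01, [0, 0, 0.1249], [0, 0, 0]]
    - [0.01, [0, 0, 0.1249], [0, 0, 0]]
    - [0.01, [0, 0, 0.115], [0, 0, 0]]
    - [0.01, [0, 0, 0.09], [0, 0, 0]]
    - [0.01, [0, 0, 0.05], [0, 0, 0]]
    - [0.01, [0, 0, 0.01], [0, 0, 0]]
    - [0.01, [0, 0, 0], [0, 0, 0]]
    - [0.01, [0, 0, 0], [0, 0, 0]]
  force: 25

```text
clock: 18.7
position: [0.4584, 0.1152, 0.3602]
eef_rot: [3.141, 0.0, 0.008]
ft_force: [0.6, 0.6, -2.6]
opening: 0.0258
```

```bash
python3 -c "
from go import *
show((.630,-.017,.36),(.630,-.017,.235))
"
```

```text
clock 18.7 pos [0.4584 0.1152 0.3602] open 0.0258 F [ 0.6  0.6 -2.6]
turn units [ 0.004 -0.049  0.002]
(0.63, -0.017, 0.36) shift [0.1716 0.1322 0.0011]
(0.63, -0.017, 0.235) shift [0.171  0.1321 0.1261]
```

Emit:
move_arm:
  moves:
    - [0.01, [0.026, 0.02, 0], [0, 0, 0]]
    - [0.01, [0.06, 0.046, 0], [0, 0, 0]]
    - [0.01, [0.096, 0.074, 0], [0, 0, 0]]
    - [0.01, [0.13, 0.1, 0], [0, 0, 0]]
    - [0.01, [0.158, 0.122, 0], [0, 0, 0]]
    - [0.01, [0.1713, 0.132, 0], [0, 0, 0]]
    - [0.01, [0.1713, 0.132, 0], [0, 0, 0]]
    - [0.01, [0.1713, 0.132, 0], [0, 0, 0]]
    - [0.01, [0.1713, 0.132, 0.03], [0, 0, 0]]
    - [0.01, [0.1713, 0.132, 0.07], [0, 0, 0]]
    - [0.01, [0.1713, 0.132, 0.1], [0, 0, 0]]
    - [0.01, [0.1713, 0.132, 0.112], [0, 0, 0]]
    - [0.01, [0.1713, 0.132, 0.117], [0, 0, 0]]
    - [0.01, [0.1713, 0.132, 0.12], [0, 0, 0]]
    - [0.01, [0.1713, 0.132, 0.122], [0, 0, 0]]
    - [0.01, [0.1713, 0.132, 0.123], [0, 0, 0]]
    - [0.01, [0.1713, 0.132, 0.123], [0, 0, 0]]

```text
clock: 20.82
position: [0.6304, -0.0169, 0.2384]
eef_rot: [3.141, 0.0, 0.009]
ft_force: [-1.1, -0.1, -2.8]
opening: 0.0251
```

```bash
python3 -c "
from look import *
show((.630,-.017,.235))
look('w2',(.63,-.017))
"
```

```text
clock 20.82 pos [ 0.6304 -0.0169  0.2384] open 0.0251 F [-1.1 -0.1 -2.8]
turn units [ 0.004 -0.053  0.002]
(0.63, -0.017, 0.235) shift [-0.0004  0.0001  0.0034]
pred [311.33815043 345.57817163]
```

View pics/w2s.png

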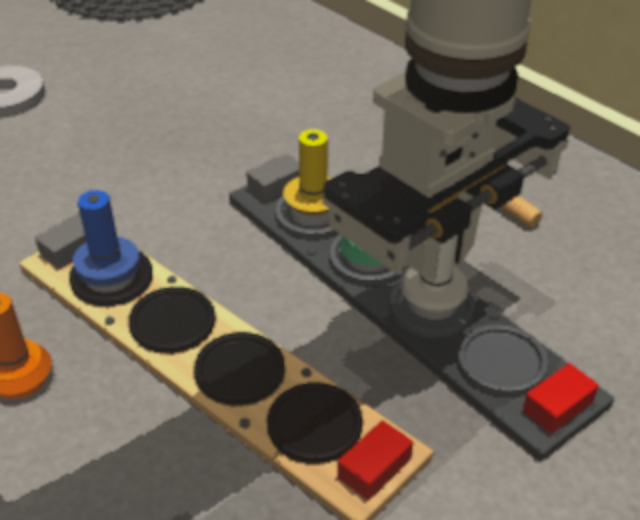

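White is over the third pocket. Next: lower it.

Emit:
move_arm:
  moves:
    - [0.01, [0, 0, 0.001], [0, 0, 0]]
    - [0.01, [0, 0, 0.002], [0, 0, 0]]
    - [0.01, [0, 0, 0.0027], [0, 0, 0]]
    - [0.01, [0, 0, 0.0033], [0, 0, 0]]
    - [0.01, [0, 0, 0.0036], [0, 0, 0]]
    - [0.01, [0, 0, 0.0036], [0, 0, 0]]

```text
clock: 21.68
position: [0.6305, -0.0169, 0.2352]
eef_rot: [3.141, 0.0, 0.009]
ft_force: [-2.1, 1.7, 4.7]
opening: 0.0253
```

```bash
python3 -c "
from look import *
show((.447,.1955,.36),(.447,.1955,.235))
"
```

```text
clock 21.68 pos [ 0.6305 -0.0169  0.2352] open 0.0253 F [-2.1  1.7  4.7]
turn units [ 0.003 -0.054  0.003]
(0.447, 0.1955, 0.36) shift [-0.1827 -0.2124 -0.1259]
(0.447, 0.1955, 0.235) shift [-0.1834 -0.2124 -0.0009]
```

Emit:
move_arm:
  moves:
    - [0.03, [0, 0, 0], [0, 0, 0]]
    - [0.05, [0, 0, 0], [0, 0, 0]]
    - [0.07, [0, 0, 0], [0, 0, 0]]
    - [0.07, [0, 0, 0], [0, 0, 0]]
    - [0.07, [0, 0, -0.02], [0, 0, 0]]
    - [0.07, [0, 0, -0.06], [0, 0, 0]]
    - [0.07, [0, 0, -0.11], [0, 0, 0]]
    - [0.07, [0, 0, -0.126], [0, 0, 0]]
    - [0.07, [-0.02, -0.023, -0.126], [0, 0, 0]]
    - [0.07, [-0.055, -0.064, -0.126], [0, 0, 0]]
    - [0.07, [-0.09, -0.105, -0.126], [0, 0, 0]]
    - [0.07, [-0.125, -0.145, -0.126], [0, 0, 0]]
    - [0.07, [-0.16, -0.186, -0.126], [0, 0, 0]]
    - [0.07, [-0.1827, -0.2124, -0.126], [0, 0.05, 0]]
    - [0.07, [-0.1827, -0.2124, -0.126], [0, -0.05, 0]]
    - [0.07, [-0.1827, -0.2124, -0.126], [0, -0.05, 0]]
    - [0.07, [-0.1827, -0.2124, -0.126], [0, -0.05, 0]]

```text
clock: 23.8
position: [0.4479, 0.1943, 0.3602]
eef_rot: [3.141, -0.003, 0.001]
ft_force: [0.5, 0.2, 0.4]
opening: 0.0702
```

```bash
python3 -c "
from look import *
c,st=look('b1',(.447,.1955))
for p in [(315,248)]: print(ray(c,p,.1,st))
show((.447,.1955,.235))
"
```

```text
pred [313.53869412 247.61571024]
[0.44810291 0.1951918  0.1       ]
clock 23.9 pos [0.4477 0.1945 0.3601] open 0.0701 F [-1.1  0.2 -0.2]
turn units [ 0.006 -0.005 -0.019]
(0.447, 0.1955, 0.235) shift [-0.0008 -0.0011  0.1251]
```

View pics/b1s.png

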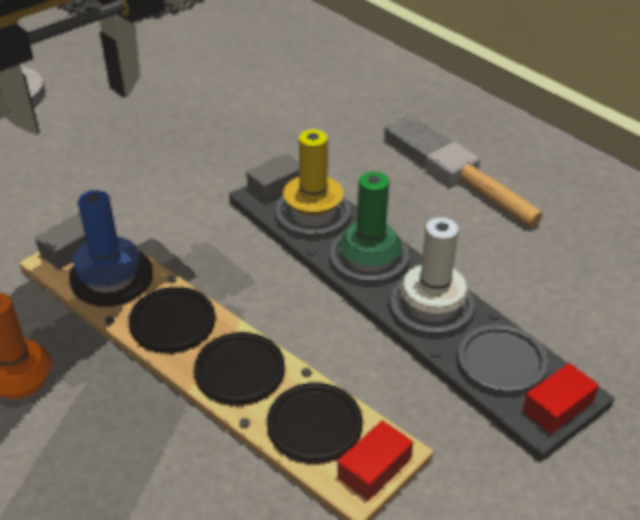

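View pics/b1w.png

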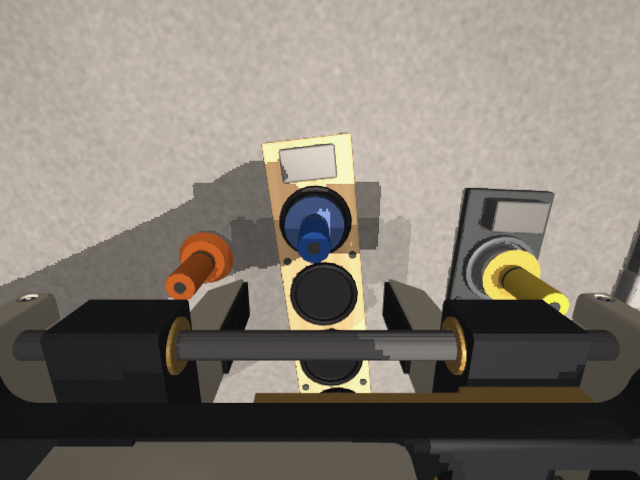

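White stands flat in the third pocket. The blue hole is at (314,248), as predicted. Orange at (205,260) is clear of the fingers. Next: grasp blue.

Emit:
move_arm:
  moves:
    - [0.07, [0, -0.001, 0.04], [0, 0, 0]]
    - [0.07, [0, -0.001, 0.08], [0, 0, 0]]
    - [0.07, [0, -0.001, 0.11], [0, 0, 0]]
    - [0.07, [0, -0.001, 0.125], [0, 0, 0]]
    - [0.07, [0, -0.001, 0.125], [0, 0, 0]]
    - [0.024, [0, -0.001, 0.125], [0, 0, 0]]
    - [0.01, [0, -0.001, 0.125], [0, 0, 0]]
    - [0.01, [0, -0.001, 0.125], [0, 0, 0]]
    - [0.01, [0, -0.001, 0.125], [0, 0, 0]]
    - [0.01, [0, -0.001, 0.125], [0, 0, 0]]
    - [0.01, [0, -0.001, 0.115], [0, 0, 0]]
    - [0.01, [0, -0.001, 0.09], [0, 0, 0]]
    - [0.01, [0, -0.001, 0.05], [0, 0, 0]]
    - [0.01, [0, -0.001, 0.01], [0, 0, 0]]
    - [0.01, [0, -0.001, 0], [0, 0, 0]]
    - [0.01, [0, -0.001, 0], [0, 0, 0]]
  force: 25

```text
clock: 25.9
position: [0.4475, 0.1954, 0.3601]
eef_rot: [3.141, -0.003, 0.001]
ft_force: [-0.3, -0.2, -5.0]
opening: 0.0259
```

```bash
python3 -c "
from go import *
show((.6263,-.097,.36),(.6263,-.097,.235))
"
```

```text
clock 25.9 pos [0.4475 0.1954 0.3601] open 0.0259 F [-0.3 -0.2 -5. ]
turn units [ 0.003 -0.009 -0.019]
(0.6263, -0.097, 0.36) shift [0.1794 0.2921 0.0004]
(0.6263, -0.097, 0.235) shift [0.1793 0.292  0.1254]
```

Emit:
move_arm:
  moves:
    - [0.01, [0.018, 0.029, 0], [0, 0, 0]]
    - [0.01, [0.042, 0.069, 0], [0, 0, 0]]
    - [0.01, [0.068, 0.11, 0], [0, 0, 0]]
    - [0.01, [0.094, 0.153, 0], [0, 0, 0]]
    - [0.01, [0.12, 0.195, 0], [0, 0, 0]]
    - [0.01, [0.146, 0.238, 0], [0, 0, 0]]
    - [0.01, [0.167, 0.272, 0], [0, 0, 0]]
    - [0.01, [0.1793, 0.292, 0], [0, 0, 0]]
    - [0.01, [0.1793, 0.292, 0], [0, 0, 0]]
    - [0.01, [0.1793, 0.292, 0], [0, 0, 0]]
    - [0.01, [0.1793, 0.292, 0.03], [0, 0, 0]]
    - [0.01, [0.1793, 0.292, 0.07], [0, 0, 0]]
    - [0.01, [0.1793, 0.292, 0.1], [0, 0, 0]]
    - [0.01, [0.1793, 0.292, 0.112], [0, 0, 0]]
    - [0.01, [0.1793, 0.292, 0.117], [0, 0, 0]]
    - [0.01, [0.1793, 0.292, 0.12], [0, 0, 0]]
    - [0.01, [0.1793, 0.292, 0.122], [0, 0, 0]]
    - [0.01, [0.1793, 0.292, 0.122], [0, 0, 0]]

```text
clock: 28.15
position: [0.6266, -0.0971, 0.239]
eef_rot: [3.141, -0.003, 0.003]
ft_force: [-1.1, 0.6, -3.1]
opening: 0.0258
```

```bash
python3 -c "
from look import *
show((.6263,-.097,.235))
look('b2',(.63,-.017))
"
```

```text
clock 28.15 pos [ 0.6266 -0.0971  0.239 ] open 0.0258 F [-1.1  0.6 -3.1]
turn units [ 0.004 -0.019 -0.019]
(0.6263, -0.097, 0.235) shift [-0.0003 -0.0001  0.004 ]
pred [322.81425506 141.95206468]
```

View pics/b2s.png

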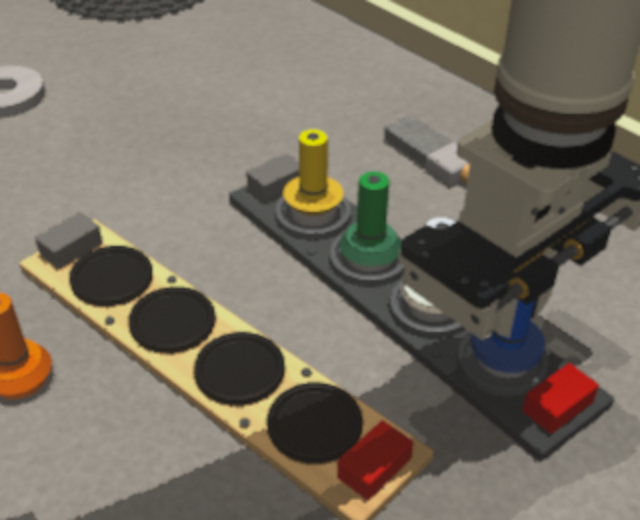

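Emit:
move_arm:
  moves:
    - [0.01, [0, 0, 0.001], [0, 0, 0]]
    - [0.01, [0, 0, 0.002], [0, 0, 0]]
    - [0.01, [0, 0, 0.003], [0, 0, 0]]
    - [0.01, [0, 0, 0.0037], [0, 0, 0]]
    - [0.01, [0, 0, 0.0041], [0, 0, 0]]
    - [0.01, [0, 0, 0.0041], [0, 0, 0]]

```text
clock: 29.0
position: [0.6265, -0.0971, 0.2352]
eef_rot: [3.141, -0.003, 0.003]
ft_force: [-2.4, 0.2, 1.6]
opening: 0.0257
```

Emit:
move_arm:
  moves:
    - [0.03, [0, 0, 0.0003], [0, 0, 0]]
    - [0.05, [0, 0, 0], [0, 0, 0]]
    - [0.07, [0, 0, 0], [0, 0, 0]]
    - [0.07, [0, 0, 0], [0, 0, 0]]
    - [0.07, [0, 0, -0.02], [0, 0, 0]]
    - [0.07, [0, 0, -0.06], [0, 0, 0]]
    - [0.07, [0, 0, -0.11], [0, 0, 0]]
    - [0.07, [0, 0, -0.15], [0, 0, 0]]
    - [0.07, [-0.04, -0.05, -0.16], [0, 0, 0]]
    - [0.07, [-0.08, -0.1, -0.16], [0, 0, 0]]
    - [0.07, [-0.12, -0.15, -0.16], [0, 0, 0]]
    - [0.07, [-0.16, -0.21, -0.16], [0, 0, 0]]
    - [0.07, [-0.18, -0.27, -0.16], [0, 0, 0]]
    - [0.07, [-0.2, -0.33, -0.16], [0, 0, 0]]
    - [0.07, [-0.2, -0.38, -0.16], [0, 0, 0]]
    - [0.07, [-0.2, -0.38, -0.16], [0, 0, 0]]
    - [0.07, [-0.2, -0.38, -0.16], [0, 0, 0]]
    - [0.07, [-0.2, -0.38, -0.16], [0, 0, 0]]

```text
clock: 31.25
position: [0.4277, 0.2816, 0.3952]
eef_rot: [3.141, -0.008, 0.004]
ft_force: [0.6, 0.1, -0.6]
opening: 0.0701
```

```bash
python3 -c "
from look import *
from meas import *
look('f',(.63,-.017))
c=env.camera('top');s=env.camera('side');cv2.imwrite('pics/ft.png',c['pixels'][:,:,::-1])
show()
"
```

```text
pred [496.04103528 489.93847912]
clock 31.45 pos [0.4275 0.2822 0.3949] open 0.07 F [ 0.3 -0.1 -0.2]
turn units [ 0.004 -0.019 -0.04 ]
```

View pics/fs.png

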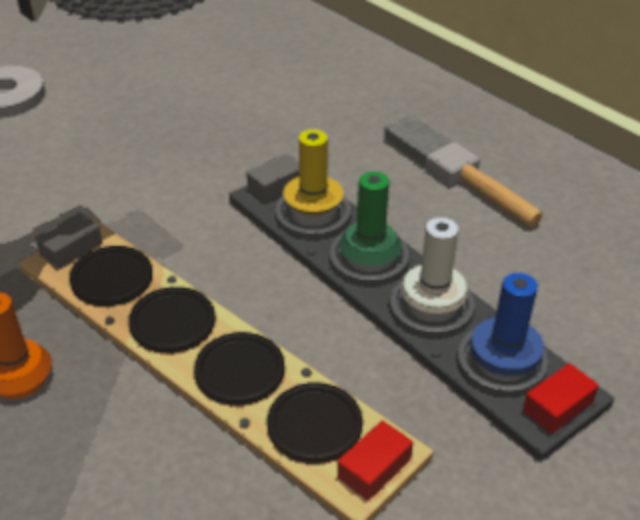

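View pics/ft.png

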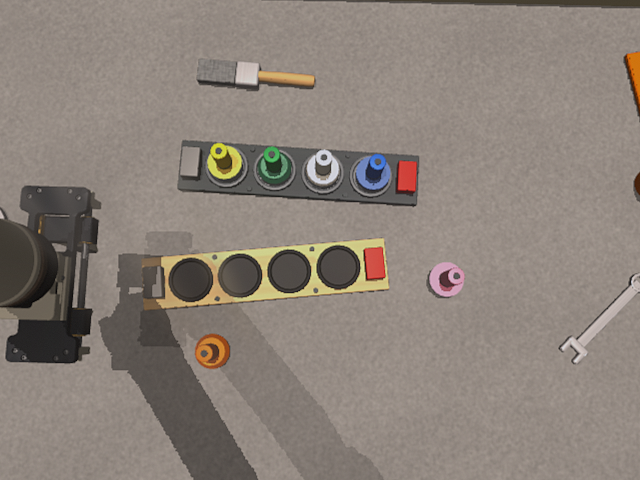

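All four stand in order: yellow (221,152), green (272,155), white (323,158) and blue (377,161). Before handing in, I'll check top-centre heights and tilt.

Run:
```python
from plant import env
from meas import *
c=env.camera("top");s=env.camera("side")
seat=dict(yellow=(.637,.1425),green=(.6335,.0627),white=(.63,-.017),blue=(.6263,-.097))
side=dict(yellow=(313,135),green=(374,179),white=(442,226),blue=(519,281))
for n,p in seat.items():
    b=np.array(side[n])/2+(160,80)
    print(n,"pred top/side",proj(c,(*p,.1)).round(1),proj(s,(*p,.1)).round(1),"seen side",b,"top on z=.1 from side",ray(s,b,.1)[:2].round(4))
cr=cv2.resize(c["pixels"][130:210,190:410],None,fx=3.6,fy=3.6,interpolation=cv2.INTER_CUBIC);cv2.imwrite("pics/ftc.png",cr[:,:,::-1])
```

```text
yellow pred top/side [218.7 151.5] [316.3 148.3] seen side [316.5 147.5] top on z=.1 from side [0.6389 0.144 ]
green pred top/side [271.2 155. ] [346.5 169.5] seen side [347.  169.5] top on z=.1 from side [0.6342 0.0621]
white pred top/side [323.7 158.6] [380.5 193.4] seen side [381. 193.] top on z=.1 from side [ 0.6314 -0.0169]
blue pred top/side [376.4 162.3] [419.1 220.7] seen side [419.5 220.5] top on z=.1 from side [ 0.6271 -0.0972]
```

View pics/ftc.png

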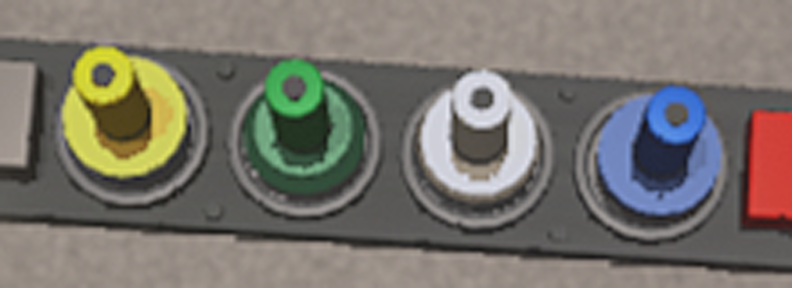

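Seen top holes are yellow (218.6,150.6), green (271.7,154.4), white (323.9,156.9) and blue (377.8,161.1). All are within 2 px of where an upright, seated arbor's top should appear.

```bash
python3 -c "
from plant import env
print(env.hand_in(), env.state()['clock'])"
```

```text
the job is handed in; nothing more can be done
the job is handed in; nothing more can be done
```

I moved all four arbors from the storage rack to the machine rack in reversed order and handed the job in at about 31.5 s of the 93 s allowed. Yellow is in the pocket farthest from the machine rack's red block, then green, then white, with blue beside the block. Each was lowered at about 1 mm per row until it touched the pocket floor, then released. I did not touch the pink and orange look-alikes.

**Last checks:** In the top and side views every sleeve top is within 2 px (about 2–3 mm) of where an upright arbor seated in its pocket should appear. The four storage pockets are empty, and the gripper is open and well clear of the racks. The highest wrist force I read was about 6.5 N. No check failed.

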